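# Clamp a freshly faced sanding block behind a straightedge

## Task

A sanding block with a new cork face stands against the fixed jaw of the ratchet clamp on the bench. Stand the aluminium angle straightedge in front of it, upright and centred, with its flat back flush against the cork, and let go of it; then pump the clamp's two squeeze levers, and only those, until the sprung jaw pad meets the straightedge and has been pushed back part of the way towards its collar, never squashed all the way. Finish while still gripping the levers in a squeezed position, with that gentle pressure on the work and the other things on the bench left where they are.

Things in the scene. Friction and masses are not known exactly. Their poses are not given: they have to be found in the camera images.
- clamp: Ratchet clamp fixed to the bench. Origin at bench level; y = the way the jaw advances, x = away from the levers, z up. Black housing 67 x 84 mm, 56 mm high, centred at x -11, y -130 mm. Steel floor plate under the work: top 8 mm above the bench, x -85 to 85, y -90 to 165 mm. The rod runs along x = 0, 26 mm above the bench.
- grip_center (a point): Point midway between the two squeeze levers, 30 mm up, at clamp x -85, y -130 mm: grasp here from above, fingers closing along the clamp's y. There the levers measure about 64 mm over their outer faces when open, 28 mm fully squeezed. They stand 14 to 46 mm above the bench, nothing under them, and reach from the housing (x -45 mm) to x -95 mm.
- front_grip: Grey ribbed lever on the jaw side (+y) of the clamp, 55 x 8 x 32 mm, one of the two levers. Its origin is on its hinge axis (clamp x -33, y -113 mm) at bench level. It turns with the lever: its x axis is parallel to the clamp's x with the levers open, and turned by 0.36 rad fully squeezed.
- rear_grip: The other grey lever, mirror image (hinge at clamp x -33, y -147 mm). The two levers are geared together: squeezing either moves both equally, a spring (about 3 N at the grips) opens them again.
- pivot (a point): The front lever's hinge axis at bench level. How the pump works: a full squeeze advances the rod about 10 mm (up to 15 the first time); as the levers open the rod stays and the pawl steps back over 5 mm teeth, so the first part of each squeeze (up to half of it) is a dead stroke. Moving the free rod takes about 10 N at each grip; each further newton there gives about 2.5 N at the pad.
- rod: Steel push rod, 12 mm diameter, with a 21 mm diameter collar at its front end. Origin on the rod axis at the front face of the collar, 26 mm above the bench; it moves only along the clamp's +y, through the ratchet, up to 85 mm in all. Held by 14 N of friction.
- pad: Black rubber jaw pad, disc 22 mm diameter, 8 mm thick, on a sprung stem in front of the collar. Origin at the centre of its front (pressing) face, 20 mm ahead of the rod's origin when free and 8 mm ahead when pushed fully back against the collar (12 mm travel, spring 1 N per mm, no preload).
- fixed_jaw (a point): Centre of the face of the steel fixed jaw, 28 mm above the bench, at clamp y 130 mm; the jaw is 90 mm wide (x), 25 mm thick, top 42 mm above the bench; axes as the clamp.
- block: Sanding block 90 x 28 x 28 mm, loose, standing on the clamp's floor plate up to 2 mm short of the fixed jaw. Long axis x; the -y side (facing the jaw pad) is the 8 mm cork facing, the rest is hardwood. Origin at the centre of its underside; top 36 mm above the bench. 0.12 kg.
- cork_face (a point): Centre of the cork face, 14 mm above the block's underside; axes as the block (-y points out of the cork).
- angle: Straightedge: loose aluminium L-angle on its foot, 0.24 kg. Upright leg 120 mm long (x), 10 mm thick (y -5 to 5), 52 mm high; foot 5 mm high, 14 mm further on the -y side. Origin at the underside of the leg's middle. Flat back (y +5 mm) goes to the cork, foot to the pad, which passes over it. Starts left or right of the clamp, turned up to 40 degrees from its final direction.
- angle_face (a point): Point on the flat back of the straightedge, at mid length, 14 mm above its underside; axes as the straightedge (+y points out of the back).
- scraper: Bystander: stainless scraper with black handle, lying flat, 190 mm long, on the other side from the straightedge.
- gauge: Bystander: orange plastic tyre pressure gauge, 44 mm dial and 70 mm stem, lying.
- bar_end: Bystander: chrome handlebar end weight, 32 mm diameter, 38 mm high, standing.
- dish: Bystander: steel parts dish, 110 mm diameter, 28 mm high.
- glue: Bystander: white glue bottle, 44 mm diameter, 110 mm high.
There are look-alikes about, which are no part of the job. What is shaped like the block but blue or white is not meant.

How it is judged:
On the way, in this order (a step that is already met when the one before it is completed fails the run):
1. the straightedge stands flush against the cork face and is let go (y of angle_face in the frame of cork_face between -0.003 and 0.003 m and x of angle_face in the frame of cork_face between -0.025 and 0.025 m and angle between the x axis of angle and the x axis of block, either way round below 0.05 rad and angle between angle's own z axis and vertical below 0.07 rad and z of angle in the frame of block between -0.003 and 0.004 m and not (contact force between any of the fingers, the arm and angle above 0.2 N) and contact force between pad and angle below 0.3 N), for 0.2 s.
2. the jaw pad has met the straightedge (contact force between pad and angle above 1 N), for 0.05 s.
At the end, for the whole second after the job is handed in: Straightedge upright, released, within 3 mm of and parallel (0.05 rad) to the cork, centred within 25 mm; pad presses it with 2.5 to 14 N, stem in by over 2.2 mm but not fully; block at the fixed jaw; fingers astride the levers, pressing on them (over 1 N), squeezed past 0.06 rad (y of angle_face in the frame of cork_face between -0.003 and 0.003 m and x of angle_face in the frame of cork_face between -0.025 and 0.025 m and angle between the x axis of angle and the x axis of block, either way round below 0.05 rad and angle between each of angle, block's own z axis and vertical below 0.07 rad and z of angle in the frame of block between -0.003 and 0.004 m and contact force between pad and angle between 2.5 and 14 N and distance between pad and rod between 0.0085 and 0.0178 m and angle between the x axis of front_grip and the x axis of clamp, either way round above 0.06 rad and (contact force between the fingers and front_grip above 1 N or contact force between the fingers and rear_grip above 1 N) and y of the grasp point in the frame of grip_center between -0.014 and 0.014 m and x of the grasp point in the frame of grip_center between -0.04 and 0.04 m and z of the grasp point in the frame of grip_center between -0.03 and 0.04 m and not (contact force between any of the fingers, the arm and angle above 0.2 N) and y of block in the frame of clamp above 0.112 m and linear speed of angle below 0.01 m/s); the arm keeps its last pose, push and grip.
It fails at once if the work is crushed: the pad is squashed right back against its collar, or presses with over 25 N (contact force between pad and angle above 25 N or distance between pad and rod below 0.0082 m).
It fails at once if the rod or pad is pushed by the robot instead of by the levers (contact force between any of the fingers, the arm and rod above 3 N or contact force between any of the fingers, the arm and pad above 3 N).
It fails at once if a bystander is disturbed (distance of any of scraper, gauge, bar_end, dish, glue from where it was at the start of the episode above 0.03 m).
It also fails if it takes over 72 s, if anything falls off the work surface, if the arm or the gripper's body presses on something with over 40 N, if the wrist force passes 120 N, or if a joint passes its speed limit or range.

## Robot

A 6-joint arm with a two-finger parallel gripper is mounted at the origin on the work surface. World frame = base frame: x ahead of the robot, y to its left, z up, the work surface at z = 0. Lengths are in m, angles in rad, forces in N, time in s.
With the tool pointing down it reaches from about 0.275 to 0.875 m from the base axis. Payload 12.5 kg.
Tool frame: the origin (TCP) lies at the very end of the fingers, on their centre line; the grasp point (between the pads) lies 19 mm behind it; x points along the fingers, y is the direction in which the jaws open and shut, and the axes are right-handed (so a half turn about x gives the same grasp; the last joint's range is limited). The gripper opens to 85 mm and grips with 20 to 120 N. Pads are 22 mm wide; open, the fingers measure 114 mm over their backs; the gripper's body (76 mm by 85 mm) begins 54 mm behind the grasp point. The pads swing forward as they close: fully open they stand 13 mm farther back than shut.
Start: joints at [-1.41, 0.351, 1.652, -0, 1.139, -0.085], TCP at [0.134, -0.533, 0.231] pointing down, gripper open.
Joint ranges: [-2.75, 2.75], [-0.79, 2.1], [0.01, 2.65], [-1.57, 4.71], [0.07, 3.14], [-2.87, 2.87]. Speed limits (rad/s): [2.22, 2.22, 2.79, 3.14, 3.14, 3.14].

## Interface

Orientations are given as a 3x3 rotation matrix whose columns are the frame's x, y, z axes.
In Python, from bench import manip gives the robot as it stands. Calls block until the motion is done:
- manip.move_ptp(position, orientation): joint-space move of the TCP to a pose.
- manip.move_l(position, attitude=None, max_speed=0.15): straight line of the TCP; attitude=None keeps the orientation; max_speed is the mean speed in m/s.
- manip.move_j(angles): joint-space move.
- manip.set_gripper(opening, effort=None): opening from 0.0 (shut) to 1.0 (fully open); effort is the grip in N (None keeps the last); returns when the fingers have stopped.
- manip.dwell(seconds).
- manip.inverse_kinematics(position, orientation): joint angles nearest the present ones, or None.
- manip.grab_frame(name): name is "scene" or "top" or "wrist"; returns (picture, depth): 384x512x3 uint8, red, green, blue; 384x512 float32, m along the optical axis (not along the pixel's ray), 0 where there is no reading.
- manip.get_calibration(name): a dict with "camera_matrix" (3x3 intrinsics, pixels), "R" (3x3) and "t" (3): a world point X has camera coordinates R X + t. Camera axes: x right, y down, z forward; pixel columns grow to the right and rows downward; lengths in m; the calibration is good to about 2 mm. The wrist camera is an equidistant fisheye: a pixel r from the principal point sees the ray r / f radians off the axis. A picture is of the moment at which its call begins: read the wrist's pose just before it. get_calibration takes no time and is no camera call; for the wrist camera it gives the pose at the moment of the call.
A pose or a line that the arm cannot do raises manip.Unreachable and nothing moves.
- manip.sign_off(): hands the job in, once; it reports no verdict.
Trained networks look in the newest picture that a camera, given by its name, has taken for a name from the list of things; names that differ only in an ending like _2 or _b are one class to them, and where a whole thing is asked for, a point or a joint stands for the part that bears it (a point fixed in the world has none). Each returns a list of dicts, best first, with "confidence" (0 to 1); they miss things now and then, are a little off and sometimes report something else, mostly with a low value. They report only what shows in the picture. A call takes as long as a camera call. They do not tell look-alikes from the thing itself.
- manip.look_for(camera, name): "at" ([x, y, z] in m, in world coordinates, good to about 4 mm: the middle of the surface that is visible of it).
Readings, each from a call of its own:
- manip.current_time(): time.
- manip.current_qpos(): joint angles.
- manip.current_joint_vel(): joint speeds.
- manip.current_joint_torque(): joint torques, N m.
- manip.current_ee_pos(): TCP position.
- manip.current_tcp_rot(): TCP orientation.
- manip.current_force(): force on the tool from outside, world axes, zero at the start.
- manip.current_ft_torque(): the same for the moment, N m.
- manip.current_grip_width(): opening from 0.0 (shut) to 1.0 (fully open).
Only numpy, scipy, OpenCV 4.12 (cv2) and the standard library are available. Lean on these libraries where they do the work, as an engineer would, in place of code of your own. Each camera call takes 0.05 s, during which the arm holds its last target.

## Working session

There is one attempt and no reset: what is moved stays moved. The work goes in short steps, each a Python script; the robot and the scene stay as the last script left them, time stands still between calls to the robot, and variables do not carry over. Pictures are saved under pics/ and viewed, and the job is handed in when it is done.

```bash
ls; mkdir -p pics; cat > h.py <<'E'
import numpy as np, cv2
from bench import manip
def snap(n,f):
    p,d=manip.grab_frame(n); cv2.imwrite(f'pics/{f}.png',cv2.cvtColor(p,cv2.COLOR_RGB2BGR)); np.save(f'pics/{f}_d.npy',d); return p,d
def unproj(n,u,v,z):
    c=manip.get_calibration(n);K=c['camera_matrix'];r=np.array([(u-K[0,2])/K[0,0],(v-K[1,2])/K[1,1],1])*z
    return c['R'].T@(r-c['t'])
def cloud(n,d):
    c=manip.get_calibration(n);K=c['camera_matrix'];v,u=np.mgrid[0:d.shape[0],0:d.shape[1]]
    P=np.stack([(u-K[0,2])/K[0,0]*d,(v-K[1,2])/K[1,1]*d,d],-1)
    return (P-c['t'])@c['R']
E
python3 - <<'E'
from h import *
for n in ['scene','top']:
    snap(n,n+'0')
    c=manip.get_calibration(n); print(n,c['camera_matrix'].round(1).tolist(),c['R'].round(3).tolist(),c['t'].round(3).tolist())
for o in ['clamp','angle','block','front_grip','rear_grip','fixed_jaw','pad','cork_face','scraper','gauge','bar_end','dish','glue']:
    try:
        for r in manip.look_for('top',o)[:3]: print(o,np.round(r['at'],3),round(r['confidence'],2))
    except Exception as e: print(o,e)
print(manip.current_time())
E
```

```text
pics
scene [[422.5, 0.0, 247.8], [0.0, 422.5, 193.7], [0.0, 0.0, 1.0]] [[0.513, 0.858, -0.001], [0.558, -0.335, -0.759], [-0.652, 0.389, -0.651]] [-0.269, -0.255, 1.337]
top [[380.7, 0.0, 252.0], [0.0, 380.7, 198.3], [0.0, 0.0, 1.0]] [[0.005, -1.0, -0.024], [-0.981, -0.0, -0.196], [0.196, 0.025, -0.98]] [0.023, 0.535, 1.024]
clamp [0.544 0.04  0.007] 0.66
clamp [0.518 0.358 0.023] 0.52
angle [0.512 0.36  0.022] 0.84
block [0.335 0.245 0.028] 0.85
block [0.731 0.038 0.028] 0.76
block [0.516 0.152 0.035] 0.67
front_grip [ 0.495 -0.078  0.045] 0.45
fixed_jaw [0.538 0.04  0.007] 0.9
fixed_jaw [0.551 0.002 0.035] 0.17
pad [ 0.498 -0.079  0.045] 0.72
pad [0.688 0.342 0.068] 0.2
cork_face [0.336 0.244 0.03 ] 0.91
cork_face [0.511 0.359 0.026] 0.67
cork_face [0.51  0.152 0.034] 0.6
scraper [ 0.534 -0.341  0.01 ] 0.87
gauge [0.39  0.064 0.017] 0.85
glue [0.69  0.342 0.067] 0.79
0.75
```

View pics/top0.png

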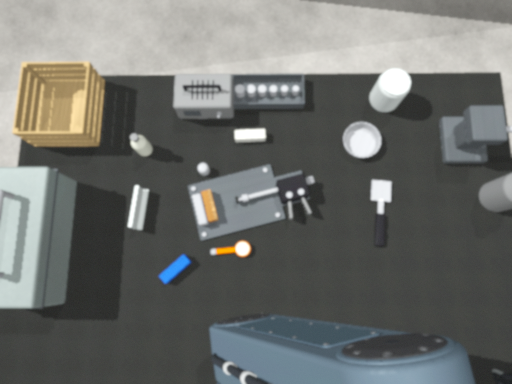

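View pics/scene0.png

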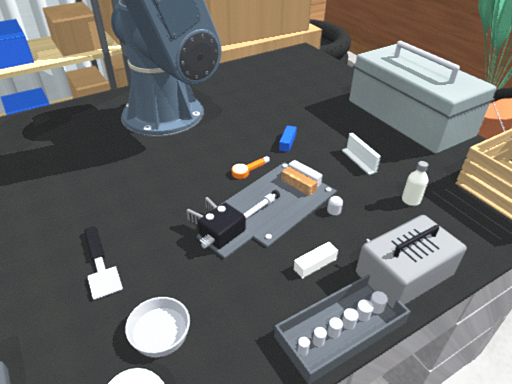

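Candidates shaped like the block are orange (209,205), blue (175,269) and white (250,135). Only the orange one stands at the fixed jaw on the clamp plate. I'll enlarge it to confirm.

```bash
python3 - <<'E'
from h import *
p=cv2.imread('pics/top0.png'); c=p[155:250,115:325]; cv2.imwrite('pics/crop1.png',cv2.resize(c,None,fx=3.8,fy=3.8,interpolation=cv2.INTER_CUBIC))
d=np.load('pics/top0_d.npy'); W=cloud('top',d)
# heights
z=W[...,2]; print('bench z',np.median(z[300:310,100:200]))
np.save('pics/W0.npy',W)
m=np.clip((z*1000+5)*3.5,0,255).astype(np.uint8)[155:250,115:325]
cv2.imwrite('pics/crop1z.png',cv2.resize(cv2.applyColorMap(m,cv2.COLORMAP_JET),None,fx=3.8,fy=3.8,interpolation=cv2.INTER_NEAREST))
E
```

```text
bench z 0.0012593314652174464
```

View pics/crop1.png

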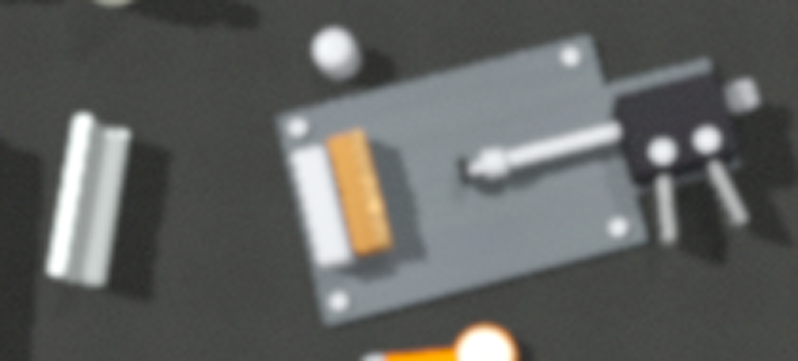

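View pics/crop1z.png

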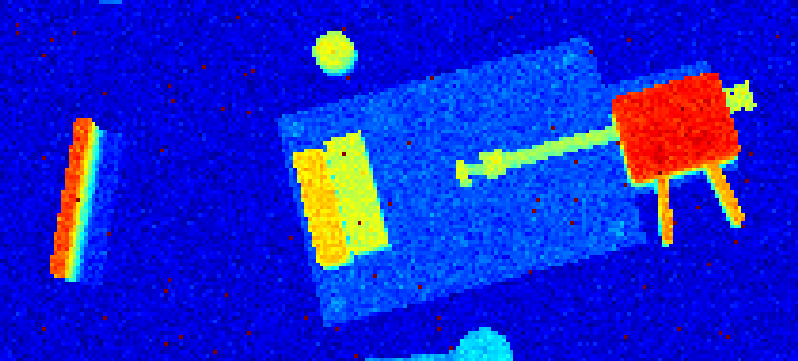

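The crop confirms it. The orange block at crop (360,190) stands against the steel jaw at (320,205). The angle's leg is at (70,200) with its foot on the clamp side. Next I fit the poses.

```bash
cat >> h.py <<'E'
def fit(W,roi,zlo,zhi,erode=0):
    u0,u1,v0,v1=roi; A=W[v0:v1,u0:u1]; m=((A[...,2]>zlo)&(A[...,2]<zhi)).astype(np.uint8)
    n,l,s,c=cv2.connectedComponentsWithStats(m,connectivity=8); k=1+np.argmax(s[1:,4]); P=A[l==k]
    (cx,cy),(w,h),a=cv2.minAreaRect((P[:,:2]*1000).astype(np.float32)); 
    # long axis dir
    b=cv2.boxPoints(((cx,cy),(w,h),a)); e=b[1]-b[0] if np.linalg.norm(b[1]-b[0])>np.linalg.norm(b[2]-b[1]) else b[2]-b[1]
    ang=np.degrees(np.arctan2(e[1],e[0]))%180
    q=P[:,:2]-P[:,:2].mean(0); ev=np.linalg.svd(q,full_matrices=False)[2][0]; pa=np.degrees(np.arctan2(ev[1],ev[0]))%180
    return dict(c=np.round([cx,cy],1),mean=np.round(P.mean(0)*1000,1),size=np.round(sorted([w,h]),1),rect=round(ang,1),pca=round(pa,2),n=len(P))
E
python3 - <<'E'
from h import *
W=np.load('pics/W0.npy')
print('housing',fit(W,(270,320,165,215),.052,.062))
print('plate',fit(W,(180,300,160,245),.0045,.07))
print('block+jaw',fit(W,(185,225,185,230),.028,.05))
print('jaw',fit(W,(185,225,185,230),.0405,.05))
print('block',fit(W,(185,225,185,230),.031,.0388))
print('rod',fit(W,(230,285,185,205),.022,.045))
print('angle leg',fit(W,(120,155,180,240),.046,.06))
print('angle all',fit(W,(120,155,180,240),.004,.06))
print('levers',fit(W,(285,300,200,225),.03,.052),fit(W,(299,320,200,225),.03,.052))
# color masks
E
```

```text
housing {'c': array([565.7, -89.9]), 'mean': array([564.9, -89.5,  57.3]), 'size': array([66.6, 83.4]), 'rect': np.float32(104.9), 'pca': np.float64(105.3), 'n': 651}
plate {'c': array([546.2,  39. ]), 'mean': array([535.3,  53.7,  18.6]), 'size': array([189.4, 339.5]), 'rect': np.float32(103.9), 'pca': np.float64(103.94), 'n': 5653}
block+jaw {'c': array([512.5, 162.6]), 'mean': array([511.5, 161.7,  39.8]), 'size': array([54.5, 94.7]), 'rect': np.float32(15.3), 'pca': np.float64(10.81), 'n': 590}
jaw {'c': array([506.5, 175.4]), 'mean': array([506.4, 175.3,  43.6]), 'size': array([24.8, 88.7]), 'rect': np.float32(15.2), 'pca': np.float64(15.12), 'n': 238}
block {'c': array([518. , 151.1]), 'mean': array([518.7, 150. ,  36.3]), 'size': array([29.6, 90.1]), 'rect': np.float32(15.3), 'pca': np.float64(14.2), 'n': 226}
rod {'c': array([549.9,  13.8]), 'mean': array([548.3,  16.5,  33.5]), 'size': array([ 19.2, 125.2]), 'rect': np.float32(105.7), 'pca': np.float64(105.5), 'n': 203}
angle leg {'c': array([512.2, 363.5]), 'mean': array([511.6, 362.3,  52.7]), 'size': array([ 13.2, 119.4]), 'rect': np.float32(174.6), 'pca': np.float64(174.14), 'n': 182}
angle all {'c': array([515.5, 363.3]), 'mean': array([510.4, 357.6,  27.9]), 'size': array([ 49.5, 135.9]), 'rect': np.float32(173.0), 'pca': np.float64(174.42), 'n': 570}
levers {'c': array([509.7, -79.5]), 'mean': array([507.2, -82.2,  45. ]), 'size': array([26.8, 56.4]), 'rect': np.float32(166.2), 'pca': np.float64(179.26), 'n': 66} {'c': array([ 514.1, -128.5]), 'mean': array([ 513.1, -127.9,   44.1]), 'size': array([ 9.3, 43.7]), 'rect': np.float32(25.7), 'pca': np.float64(26.23), 'n': 59}
```

```bash
cat >> h.py <<'E'
YAW=np.radians(15.0); O=np.array([.5430,.0382])
EX=np.array([np.cos(YAW),np.sin(YAW)]); EY=np.array([-np.sin(YAW),np.cos(YAW)])
def c2w(x,y,z): return np.array([*(O+EX*x/1000+EY*y/1000),z])
def w2c(P): q=np.asarray(P)[...,:2]-O; return np.stack([q@EX,q@EY],-1)*1000
def rotdown(yaw): # tool y along direction yaw
    x=np.array([0,0,-1.]);y=np.array([np.cos(yaw),np.sin(yaw),0]);return np.stack([x,y,np.cross(x,y)],1)
E
python3 - <<'E'
from h import *
W=np.load('pics/W0.npy')
A=W[160:180,195:213]; m=A[...,2]>.030; P=A[m]; m2=P[:,2]<.06; P=P[m2]; C=w2c(P); print('bar',len(P),C.min(0),C.max(0),C.mean(0),np.median(P[:,2]))
# block / rod extents in the clamp frame
def ext(roi,lo,hi):
    u0,u1,v0,v1=roi;A=W[v0:v1,u0:u1];P=A[(A[...,2]>lo)&(A[...,2]<hi)];C=w2c(P);return np.percentile(C,[1,5,95,99],axis=0).round(1).tolist()
print('jaw',ext((185,225,185,230),.0405,.05)); print('blk',ext((185,225,185,230),.031,.0388)); print('pad/rod',ext((230,285,185,205),.022,.045))
A=W[185:205,230:285];P=A[(A[...,2]>.022)&(A[...,2]<.045)];C=w2c(P); z=P[:,2]
for y in range(-80,60,5):
    s=(C[:,1]>=y)&(C[:,1]<y+5)
    if s.any(): print(y,s.sum(),C[s,0].min().round(1),C[s,0].max().round(1),z[s].max().round(3))
tcp=manip.current_ee_pos(); q=manip.current_qpos()
for yaw in (84.3,-95.7):
    R=rotdown(np.radians(yaw)); print(yaw,manip.inverse_kinematics([.512,.3645,.12],R), 'push/clamp:', [np.round(manip.inverse_kinematics(c2w(0,90,.12),rotdown(YAW+np.radians(a))),2) for a in (90,-90,0,180)])
E
```

```text
bar 86 [103.96795152  91.28115252] [133.40370928 121.97542597] [117.8114806  106.08218872] 0.03687208337590145
jaw [[-43.2, 106.4], [-38.9, 118.3], [40.8, 152.6], [44.0, 153.8]]
blk [[-44.2, 100.9], [-38.6, 101.6], [44.9, 133.2], [48.7, 154.5]]
pad/rod [[-43.0, -91.5], [-17.9, -87.9], [6.4, 32.6], [8.7, 35.9]]
-80 8 -5.5 4.1 0.035
-75 6 -4.7 4.5 0.036
-70 7 -4.7 5.5 0.038
-65 8 -5.2 4.9 0.035
-60 7 -3.3 5.5 0.037
-55 7 -5.4 3.6 0.035
-50 7 -4.1 6.5 0.034
-45 7 -5.4 3.3 0.037
-40 7 -4.9 5.7 0.036
-35 7 -5.7 5.4 0.035
-30 7 -4.9 4.4 0.035
-25 8 -5.6 6.2 0.035
-20 7 -5.6 4.9 0.034
-15 7 -3.6 6.2 0.037
-10 7 -6.0 4.1 0.036
-5 7 -4.3 6.0 0.036
0 11 -8.8 9.4 0.04
5 12 -9.7 7.2 0.042
10 13 -9.2 8.8 0.04
15 9 -8.7 9.4 0.036
20 5 -3.5 3.7 0.033
25 6 -8.5 4.5 0.036
30 12 -10.0 8.0 0.039
35 6 -8.9 4.6 0.039Traceback (most recent call last):
  File "<stdin>", line 14, in <module>
    return _wrapfunc(a, 'round', decimals=decimals, out=out)
    return _wrapit(obj, method, *args, **kwds)
    result = getattr(arr, method)(*args, **kwds)
TypeError: unsupported operand type(s) for *: 'NoneType' and 'float'
```

```bash
python3 - <<'E'
from h import *
r=lambda q:None if q is None else np.round(q,2).tolist()
for yaw in (84.3,-95.7): print(yaw,[r(manip.inverse_kinematics([.512,.3645,z],rotdown(np.radians(yaw)))) for z in (.15,.036)])
for a in (90,-90,0,180):
    print(a,[r(manip.inverse_kinematics(c2w(0,90,z),rotdown(YAW+np.radians(a)))) for z in (.15,.044)], r(manip.inverse_kinematics(c2w(-85,-130,.02),rotdown(YAW+np.radians(a)))))
E
```

```text
84.3 [[0.54, 0.58, 1.51, -0.0, 1.05, -0.93], [0.54, 0.73, 1.56, -0.0, 0.85, -0.93]]
-95.7 [[0.54, 0.58, 1.51, -0.0, 1.05, 2.21], [0.54, 0.73, 1.56, -0.0, 0.85, 2.21]]
90 [[0.15, 0.42, 1.77, -0.0, 0.95, -1.68], [0.15, 0.59, 1.82, -0.0, 0.73, -1.68]] [-0.31, 0.6, 1.9, -0.0, 0.64, -2.14]
-90 [[0.15, 0.42, 1.77, -0.0, 0.95, 1.46], [0.15, 0.59, 1.82, -0.0, 0.73, 1.46]] [-0.31, 0.6, 1.9, -0.0, 0.64, 1.0]
0 [[0.15, 0.42, 1.77, -0.0, 0.95, -0.11], [0.15, 0.59, 1.82, -0.0, 0.73, -0.11]] [-0.31, 0.6, 1.9, -0.0, 0.64, -0.57]
180 [None, None] [-0.31, 0.6, 1.9, -0.0, 0.64, 2.57]
```

```bash
python3 - <<'E'
from h import *
R=rotdown(np.radians(84.3))
manip.move_ptp([.512,.3645,.16],R); manip.set_gripper(.5,40)
snap('wrist','w1'); print(manip.current_ee_pos())
print([ (np.round(r['at'],3),r['confidence']) for r in manip.look_for('wrist','angle')[:2]])
c=manip.get_calibration('wrist'); print(c)
print(manip.current_time())
E
```

```text
[0.51200964 0.36450759 0.15998774]
[(array([0.512, 0.359, 0.052]), 0.68)]
{'camera_matrix': array([[297.31863964,   0.        , 254.11858711],
       [  0.        , 297.31863964, 189.26995658],
       [  0.        ,   0.        ,   1.        ]]), 'R': array([[ 0.09967173,  0.99501983, -0.00104298],
       [ 0.94906989, -0.09475393,  0.30047968],
       [ 0.29888441, -0.03093919, -0.95378765]]), 't': array([-0.4129885 , -0.46933285,  0.17026164])}
4.75
```

View pics/w1.png

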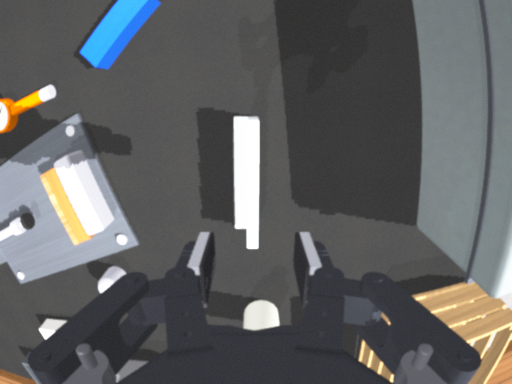

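The angle at (253,180) is parallel to the fingers and centred between them, which are at 200 and 305. I'll descend and grasp.

```bash
python3 - <<'E'
from h import *
manip.move_l([.512,.3645,.037],max_speed=.1)
print('F',np.round(manip.current_force(),1))
manip.set_gripper(0,40); print('w',manip.current_grip_width(),np.round(manip.current_force(),1))
manip.move_l([.512,.3645,.16]); print('F',np.round(manip.current_force(),1),manip.current_grip_width())
R=rotdown(YAW+np.pi/2)
manip.move_ptp(c2w(2,90,.16),R); print(manip.current_ee_pos(),manip.current_time())
snap('wrist','w2'); snap('scene','s2')
E
```

```text
F [-0.6  0.1 -0.5]
w 0.10312955954917861 [-0.9 -0.7  4.7]
F [ 0.2  0.3 -3.6] 0.1056239957727549
[0.52173425 0.12628343 0.1597359 ] 8.4417
```

View pics/w2.png

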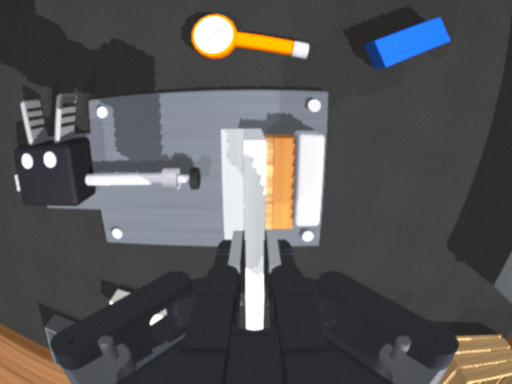

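View pics/s2.png

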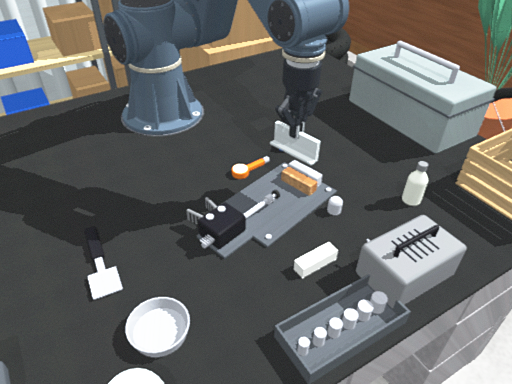

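Held upright and parallel to the cork, which is at w2 px (280,180). I'll lower it with about 6 mm of gap, release, then push it home with the open fingers.

```bash
python3 - <<'E'
from h import *
manip.move_l(c2w(2,90,.060),max_speed=.1); f0=manip.current_force(); print(np.round(f0,1))
for z in (.051,.049,.0475,.0465,.0455,.045):
    manip.move_l(c2w(2,90,z),max_speed=.03); f=manip.current_force(); print(z,np.round(f-f0,1))
    if f[2]-f0[2]>3: break
manip.set_gripper(.35); 
manip.move_l(c2w(2,90,.15)); print(manip.current_time(),np.round(manip.current_force(),1))
snap('top','t3');snap('wrist','w3')
E
python3 - <<'E'
from h import *
p=cv2.imread('pics/t3.png'); cv2.imwrite('pics/t3c.png',cv2.resize(p[155:250,175:325],None,fx=4,fy=4,interpolation=cv2.INTER_CUBIC))
E
```

```text
[-1.  -0.4 -1.8]
0.051 [ 0.   0.6 -0.2]
0.049 [ 0.6 -0.4 -0.3]
0.0475 [ 0.1  1.  -1.1]
0.0465 [ 0.3  0.7 -1.1]
0.0455 [ 0.4  0.9 -0.9]
0.045 [-1.6 -0.6  7.5]
12.575 [-0.1 -0.1  0.2]
```

View pics/w3.png

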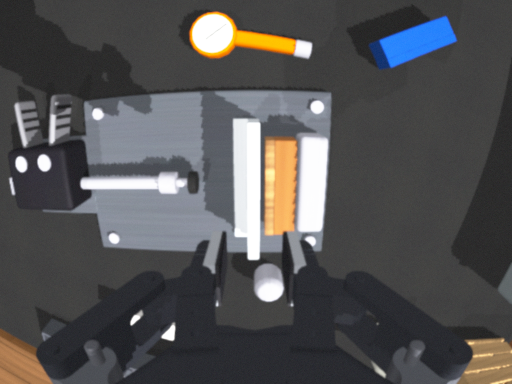

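View pics/t3c.png

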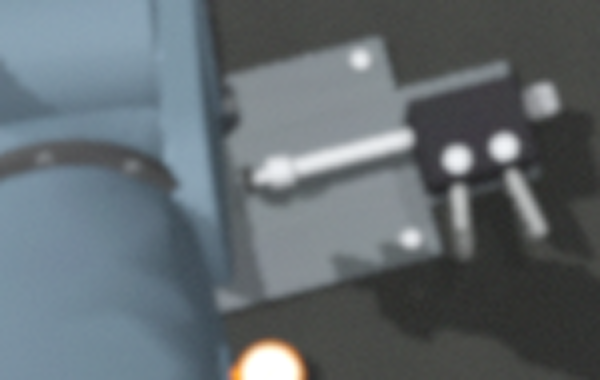

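The angle stands free at w3 (250,185) with a gap of about 6 mm to the cork at (280,185). Next I find the foot height by touch with the fingers turned, then push.

```bash
python3 - <<'E'
from h import *
R=rotdown(YAW)
manip.set_gripper(.6)
manip.move_ptp(c2w(3,67,.12),R); manip.move_l(c2w(3,67,.034),max_speed=.12); manip.dwell(.1)
f0=manip.current_force(); z=.034; print(np.round(f0,1))
while z>.001:
    z-=.0015; manip.move_l(c2w(3,67,z),max_speed=.03); f=manip.current_force()-f0
    if f[2]>2.: break
print('touch TCP z',z,np.round(f,1),manip.current_ee_pos()[2])
z+=.003; manip.move_l(c2w(3,67,z),max_speed=.03); manip.dwell(.1)
f0=manip.current_force(); print('res',np.round(f0,1),z,manip.current_time())
E
```

```text
[ 0.4 -0.1 -0.4]
touch TCP z 0.008499999999999988 [-5.6 -1.  17.1] 0.009569661604034281
res [-0.5  0.3  0.2] 0.01149999999999999 19.95
```

```bash
python3 - <<'E'
from h import *
z=.0115; manip.move_l(c2w(3,75,z),max_speed=.06); f0=np.zeros(3)
y=75
while y<86:
    y+=1; manip.move_l(c2w(3,y,z),max_speed=.03); f=manip.current_force(); fy=f[:2]@EY; print(y,round(fy,1),np.round(f,1))
    if fy<-9: break
snap('wrist','w4'); 
manip.move_l(c2w(3,y-8,z),max_speed=.05); manip.move_l(c2w(3,y-8,.13),max_speed=.15)
snap('wrist','w5'); np.save('pics/cal5.npy',manip.get_calibration('wrist'),allow_pickle=True); print(manip.current_time())
E
```

```text
76 -1.2 [ 0.4 -1.1  0.3]
77 -1.6 [ 0.2 -1.5  0.4]
78 -1.5 [ 0.4 -1.4 -0.2]
79 -1.8 [ 0.4 -1.8 -0.4]
80 -9.4 [ 0.8 -9.5 -0.8]
22.8333
```

View pics/w5.png

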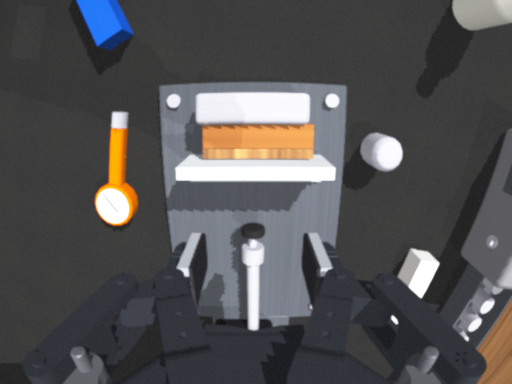

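Flush and centred in w5: back of the angle at row ~160 against the cork, centred at x 255, and the 9 N stop came where the leg should be. Now to the levers.

```bash
python3 - <<'E'
from h import *
R=rotdown(YAW-np.pi/2)
manip.set_gripper(1.0,40)
manip.move_ptp(c2w(-85,-130,.12),R); 
snap('top','t6'); snap('wrist','w6');print(manip.current_time())
E
python3 - <<'E'
from h import *
p=cv2.imread('pics/t6.png'); a=cv2.resize(p[155:250,175:325],None,fx=5,fy=5,interpolation=cv2.INTER_CUBIC);cv2.imwrite('pics/t6c.png',a)
W=cloud('top',np.load('pics/t6_d.npy'))
print('leg',fit(W,(180,235,175,235),.053,.07)); print('jaw',fit(W,(180,235,175,235),.0405,.046)); print('blk',fit(W,(180,235,175,235),.033,.0385))
A=W[175:235,180:240];P=A[(A[...,2]>.055)&(A[...,2]<.07)];C=w2c(P);print(np.percentile(C,[2,50,98],axis=0).round(1))
E
```

```text
24.4333
leg {'c': array([520.6, 130.7]), 'mean': array([520.5, 130.6,  61.2]), 'size': array([ 10.1, 119. ]), 'rect': np.float32(15.2), 'pca': np.float64(15.02), 'n': 153}
jaw {'c': array([506.1, 175.8]), 'mean': array([505.3, 175.5,  43.3]), 'size': array([24.3, 87.7]), 'rect': np.float32(14.5), 'pca': np.float64(14.22), 'n': 214}
blk {'c': array([517. , 152.4]), 'mean': array([515.3, 151.2,  36.6]), 'size': array([29.1, 89.8]), 'rect': np.float32(15.2), 'pca': np.float64(15.38), 'n': 229}
[[-54.7  90.3]
 [  1.4  95. ]
 [ 59.4 100.1]]
```

View pics/t6c.png

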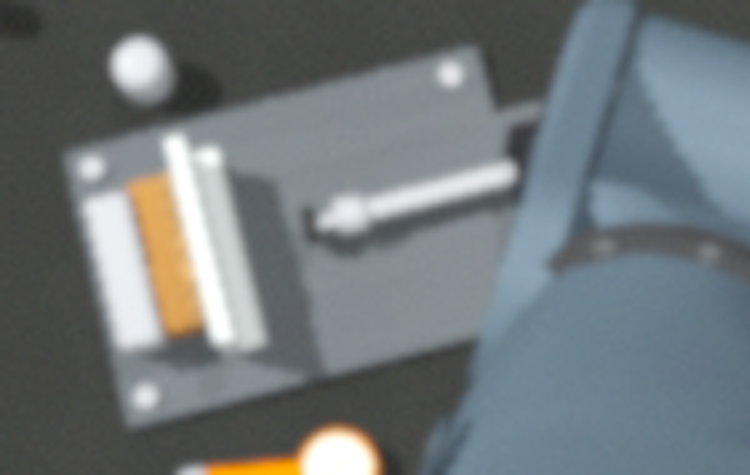

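View pics/w6.png

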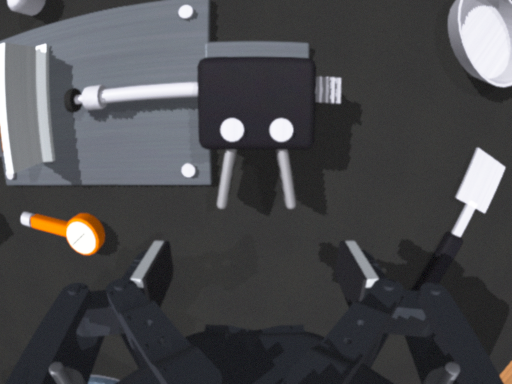

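The top view agrees: leg at clamp (2, 95), yaw 15.1° against 15.2° for the block, 10 mm top width, so it is upright. The fingers are symmetric about the levers (220 and 292 in w6). First squeeze.

```bash
cat >> h.py <<'E'
def rodpos(f):
    p,d=snap('top',f); W=cloud('top',d); A=W[180:215,215:262]; z=A[...,2]; C=w2c(A)
    m=(z>.022)&(z<.046)&(np.abs(C[...,0])<14)&(C[...,1]<88)
    y=C[...,1][m]; x=C[...,0][m]; wide=np.abs(x)>6.3
    # width profile
    h=[(int(b),int(((y>=b)&(y<b+4)&wide).sum())) for b in range(-10,88,4)]
    return np.percentile(y,98).round(1) if len(y) else None,[q for q in h if q[1]>0]
E
python3 - <<'E'
from h import *
print(rodpos('t7a'))
manip.move_l(c2w(-85,-130,.016),max_speed=.12); print(np.round(manip.current_force(),1))
t=manip.current_time(); manip.set_gripper(.34,40); print('w',manip.current_grip_width(),manip.current_time()-t)
print(rodpos('t7')); snap('wrist','w7'); print(np.round(manip.current_force(),1),manip.current_time())
E
```

```text
(np.float64(35.9), [(-2, 1), (2, 4), (6, 3), (10, 4), (14, 3), (26, 1), (30, 4), (34, 3)])
[-0.5 -0.1  0.1]
w 0.3451681536652929 0.5749999999999993
(np.float64(46.9), [(10, 2), (14, 3), (18, 3), (22, 4), (26, 2), (38, 2), (42, 4), (46, 3)])
[-2.7 -3.1 13.7] 26.175
```

View pics/w7.png

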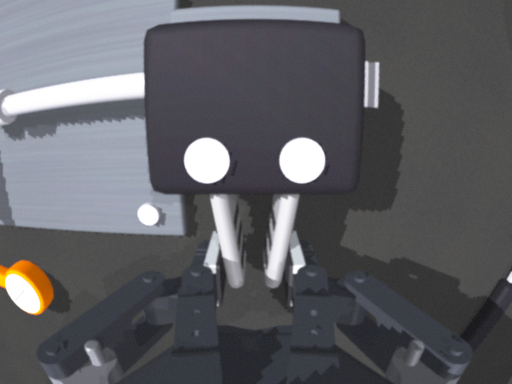

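First squeeze advanced the rod about 11 mm. I'll repeat three times, measuring each one.

```bash
python3 - <<'E'
from h import *
for k in range(3):
    manip.set_gripper(.82); manip.set_gripper(.34,40); print(manip.current_grip_width(),rodpos(f't8_{k}'),np.round(manip.current_force(),1),manip.current_time())
E
```

```text
0.34056526562199335 (np.float64(56.1), [(22, 4), (26, 3), (30, 4), (34, 4), (50, 4), (54, 4)]) [-3.6 -4.6 13.8] 27.1667
0.3467718061544525 (np.float64(66.7), [(22, 1), (30, 2), (34, 5), (38, 2), (42, 4), (46, 3), (58, 2), (62, 5), (66, 3)]) [-3.7 -5.4 14.1] 28.1583
0.3451915266714004 (np.float64(76.1), [(22, 1), (42, 3), (46, 4), (50, 3), (54, 4), (70, 5), (74, 5)]) [-3.5 -3.5 14.1] 29.15
```

```bash
python3 - <<'E'
from h import *
manip.set_gripper(.82); manip.set_gripper(.34,40); print(manip.current_grip_width(),rodpos('t9'),manip.current_time())
d=np.load('pics/t9_d.npy');W=cloud('top',d);A=W[175:235,180:262];C=w2c(A);z=A[...,2]
m=(z>.055)&(z<.07);print('leg y',np.percentile(C[m],[3,50,97],axis=0).round(1))
for n in ('t7a','t7','t8_0','t8_1','t8_2','t9'):
    W=cloud('top',np.load(f'pics/{n}_d.npy'));A=W[180:215,205:262];C=w2c(A);z=A[...,2]
    m=(z>.022)&(z<.046)&(np.abs(C[...,0])<12);y=C[...,1][m];x=C[...,0][m];s=np.abs(x)>6.3
    ys=y[s&(y<88)]; 
    # collar: 21mm-dia group + stem gap
    print(n,np.sort(ys).round(0).tolist())
p=cv2.imread('pics/t9.png');cv2.imwrite('pics/t9c.png',cv2.resize(p[170:235,180:280],None,fx=7,fy=7,interpolation=cv2.INTER_CUBIC))
E
```

```text
0.3432560411898399 (np.float64(85.8), [(22, 1), (50, 2), (54, 4), (58, 4), (62, 3), (66, 3), (78, 2), (82, 4), (86, 1)]) 30.1417
leg y [[-53.5  90.5]
 [  0.6  95.2]
 [ 57.6  99.8]]
t7a [1.0, 2.0, 3.0, 4.0, 6.0, 8.0, 9.0, 9.0, 11.0, 11.0, 12.0, 13.0, 14.0, 15.0, 16.0, 30.0, 30.0, 32.0, 32.0, 33.0, 34.0, 35.0, 36.0]
t7 [-34.0, 12.0, 13.0, 15.0, 16.0, 18.0, 20.0, 21.0, 21.0, 22.0, 23.0, 24.0, 25.0, 26.0, 27.0, 41.0, 42.0, 42.0, 44.0, 44.0, 45.0, 46.0, 47.0, 48.0]
t8_0 [-34.0, 23.0, 23.0, 24.0, 25.0, 27.0, 28.0, 30.0, 30.0, 32.0, 32.0, 33.0, 34.0, 35.0, 36.0, 37.0, 51.0, 51.0, 52.0, 53.0, 54.0, 55.0, 56.0, 57.0]
t8_1 [-34.0, 23.0, 32.0, 33.0, 34.0, 35.0, 36.0, 37.0, 38.0, 39.0, 42.0, 42.0, 44.0, 44.0, 45.0, 46.0, 47.0, 48.0, 61.0, 61.0, 62.0, 63.0, 64.0, 64.0, 65.0, 66.0, 67.0, 68.0]
t8_2 [-34.0, 23.0, 43.0, 44.0, 45.0, 46.0, 47.0, 48.0, 49.0, 51.0, 52.0, 53.0, 54.0, 55.0, 56.0, 57.0, 70.0, 71.0, 72.0, 73.0, 73.0, 74.0, 75.0, 76.0, 76.0, 77.0]
t9 [-34.0, 23.0, 53.0, 53.0, 54.0, 55.0, 56.0, 57.0, 58.0, 59.0, 60.0, 61.0, 62.0, 64.0, 65.0, 66.0, 67.0, 68.0, 81.0, 82.0, 84.0, 85.0, 85.0, 86.0, 87.0]
```

View pics/t9c.png

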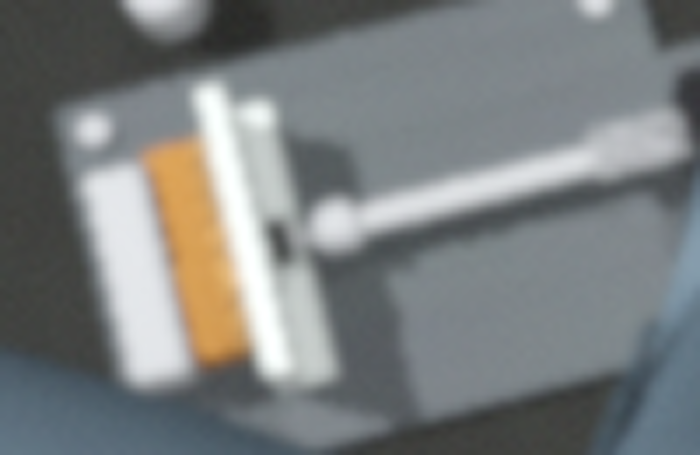

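The pad is about 3.5 mm short of the straightedge and a stroke is about 10 mm, so the last squeeze should compress the pad about 6 mm. I'll do it in stages.

```bash
cat >> h.py <<'E'
def gap(f):
    p,d=snap('top',f); W=cloud('top',d); A=W[175:235,185:262];C=w2c(A);z=A[...,2]
    l=(z>.055)&(z<.07); leg=np.median(C[l][:,1])-5
    m=(z>.028)&(z<.046)&(np.abs(C[...,0])<11)&(np.abs(C[...,0])>6.3);y=np.sort(C[...,1][m]);y=y[(y>45)&(y<leg-1)]
    g=np.diff(y);k=np.argmax(g); return dict(leg=leg.round(1),collar=y[k].round(1),padback=y[k+1].round(1) if len(y)>k+1 else None,stem=g[k].round(1))
E
python3 - <<'E'
from h import *
manip.set_gripper(.82); print(gap('ta'))
for o in (.5,.44,.40): manip.set_gripper(o,40); print(o,manip.current_grip_width(),gap('tb%d'%(o*100)),np.round(manip.current_force(),1),manip.current_time())
p=cv2.imread('pics/tb40.png');cv2.imwrite('pics/tbc.png',cv2.resize(p[170:235,180:280],None,fx=7,fy=7,interpolation=cv2.INTER_CUBIC))
E
```

```text
{'leg': np.float64(90.1), 'collar': np.float64(68.0), 'padback': np.float64(80.6), 'stem': np.float64(12.7)}
0.5 0.5000676898318721 {'leg': np.float64(90.3), 'collar': np.float64(71.6), 'padback': np.float64(82.4), 'stem': np.float64(10.8)} [-2.1 -5.8  8.7] 31.1
0.44 0.4433192907141894 {'leg': np.float64(90.2), 'collar': np.float64(73.3), 'padback': np.float64(83.1), 'stem': np.float64(9.8)} [-4.1 -4.6 12.8] 31.375
0.4 0.4017725564260384 {'leg': np.float64(91.7), 'collar': np.float64(73.3), 'padback': np.float64(84.7), 'stem': np.float64(11.4)} [-1.2 -4.7  7.8] 31.6417
```

View pics/tbc.png

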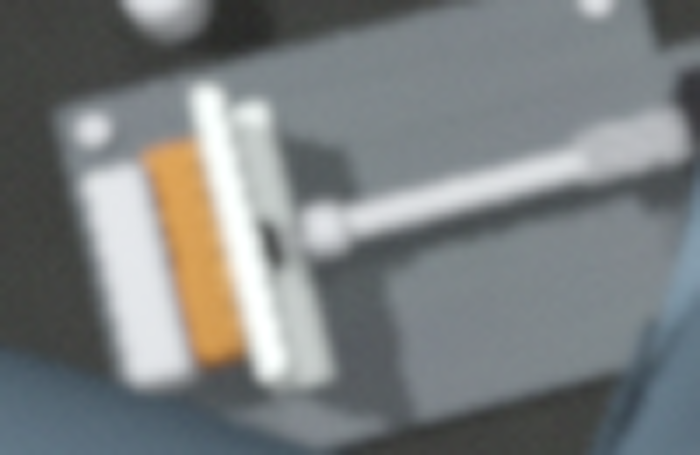

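```bash
cat >> h.py <<'E'
def prof(imgs, x=0, z=.036):
    # brightness profile along rod axis top line (clamp x=0), height z
    c=manip.get_calibration('top');K=c['camera_matrix'];ys=np.arange(30,110,.5)
    P=np.array([[c2w(xx,y,z) for y in ys] for xx in (-3,-1.5,0,1.5,3)]);q=P@c['R'].T+c['t'];u=(q[...,0]/q[...,2]*K[0,0]+K[0,2]).astype(np.float32);v=(q[...,1]/q[...,2]*K[1,1]+K[1,2]).astype(np.float32)
    I=np.mean([i.astype(np.float32).mean(2) for i in imgs],0)
    return ys,cv2.remap(I,u,v,cv2.INTER_CUBIC).mean(0)
def edge(ys,p,lo,hi,thr,fall=True):
    s=(ys>=lo)&(ys<=hi);y=ys[s];q=p[s]-thr
    k=np.where((q[:-1]>0)&(q[1:]<=0))[0] if fall else np.where((q[:-1]<0)&(q[1:]>=0))[0]
    return [round(float(y[i]+.5*q[i]/(q[i]-q[i+1])),1) for i in k]
E
python3 - <<'E'
from h import *
for n in ('t8_2','t9','ta','tb50','tb44','tb40'):
    ys,p=prof([cv2.imread(f'pics/{n}.png')]); print(n,'fall',edge(ys,p,45,95,110),'rise',edge(ys,p,60,105,110,False)); 
    if n in('t9','tb40'): print(p[::4].round(0).tolist())
    g=cv2.imread(f'pics/{n}.png')
E
```

```text
t8_2 fall [69.1] rise [74.5]
t9 fall [79.6] rise [85.1]
[216.0, 217.0, 217.0, 217.0, 217.0, 216.0, 215.0, 213.0, 207.0, 203.0, 203.0, 210.0, 218.0, 223.0, 224.0, 224.0, 222.0, 215.0, 202.0, 184.0, 167.0, 160.0, 159.0, 151.0, 134.0, 104.0, 83.0, 92.0, 127.0, 173.0, 212.0, 236.0, 252.0, 255.0, 252.0, 239.0, 219.0, 196.0, 175.0, 163.0]
ta fall [79.6] rise [85.1]
tb50 fall [82.2] rise [85.9]
tb44 fall [82.2] rise [86.3]
tb40 fall [83.7] rise [87.7]
[217.0, 217.0, 217.0, 217.0, 217.0, 216.0, 216.0, 217.0, 216.0, 215.0, 211.0, 203.0, 199.0, 201.0, 210.0, 219.0, 223.0, 224.0, 220.0, 212.0, 196.0, 179.0, 166.0, 162.0, 162.0, 155.0, 134.0, 106.0, 89.0, 116.0, 169.0, 210.0, 241.0, 253.0, 255.0, 250.0, 236.0, 215.0, 188.0, 167.0]
```

```bash
python3 - <<'E'
from h import *
for n in ('t7a','t8_1','t8_2','t9','ta','tb50','tb44','tb40'):
    im=[cv2.imread(f'pics/{n}.png')]
    ys,p=prof(im); 
    # leg top/back edges: profile at x=-30, z=.06
    c=manip.get_calibration('top');K=c['camera_matrix']
    def line(x,z):
        yy=np.arange(70,150,.5);P=np.array([[c2w(xx,y,z) for y in yy] for xx in range(x-8,x+9,2)]);q=P@c['R'].T+c['t']
        return yy,cv2.remap(im[0][...,0].astype(np.float32),(q[...,0]/q[...,2]*K[0,0]+K[0,2]).astype(np.float32),(q[...,1]/q[...,2]*K[1,1]+K[1,2]).astype(np.float32),cv2.INTER_CUBIC).mean(0)
    o=[]
    for x in (-35,30):
        yy,l=line(x,.06); o.append(edge(yy,l,90,110,150))
        yy,l=line(x,.042); o.append(edge(yy,l,110,150,150,False)[:1])
    print(n,'collar',edge(ys,p,15,95,190),'padb',edge(ys,p,45,95,120),'leg back,jaw',o)
E
```

```text
t7a collar [] padb [] leg back,jaw [[102.9], [127.8], [103.2], [127.6]]
t8_1 collar [51.2] padb [58.8] leg back,jaw [[102.5], [128.2], [102.8], [128.1]]
t8_2 collar [61.0] padb [68.4] leg back,jaw [[102.5], [128.2], [102.8], [128.0]]
t9 collar [67.3] padb [78.9] leg back,jaw [[102.5], [128.2], [102.8], [128.0]]
ta collar [67.1] padb [78.9] leg back,jaw [[102.5], [128.2], [102.8], [128.0]]
tb50 collar [69.7] padb [81.6] leg back,jaw [[102.7], [128.2], [102.8], [128.0]]
tb44 collar [69.9] padb [81.5] leg back,jaw [[102.8], [128.2], [102.9], [128.0]]
tb40 collar [70.8] padb [83.0] leg back,jaw [[104.0], [128.2], [104.5], [128.0]]
```

Between .44 and .40 the work slid about 1.3 mm, settling the block to the jaw. I estimate about 3.7 mm of stem compression now, so I'll finish the stroke.

```bash
python3 - <<'E'
from h import *
manip.set_gripper(.345,40); manip.dwell(.3); print(manip.current_grip_width())
for i in range(3): print(gap('tc%d'%i))
print(np.round(manip.current_force(),1),manip.current_ee_pos()-c2w(-85,-130,0),manip.current_time())
im=[cv2.imread(f'pics/tc{i}.png') for i in range(3)];ys,p=prof(im);print('collar',edge(ys,p,15,95,190),'padb',edge(ys,p,45,95,120))
W=np.mean([cloud('top',np.load(f'pics/tc{i}_d.npy')) for i in range(3)],0)
print('leg',fit(W,(180,235,175,235),.056,.07)); print('jaw',fit(W,(180,235,175,235),.0405,.046)); print('blk',fit(W,(180,235,175,235),.033,.0388))
A=W[175:235,180:240];
for lo,hi in((.056,.07),(.033,.0385),(.0405,.046)):
    P=A[(A[...,2]>lo)&(A[...,2]<hi)];C=w2c(P);C=C[(abs(C[:,0])<35)&(C[:,1]>88)];print(np.percentile(C,[4,50,96],axis=0).round(1).tolist())
cv2.imwrite('pics/tcc.png',cv2.resize(np.mean(im,0).astype(np.uint8)[170:235,180:280],None,fx=7,fy=7,interpolation=cv2.INTER_CUBIC))
snap('wrist','wc'); snap('scene','sc')
p=cv2.imread('pics/sc.png');cv2.imwrite('pics/scc.png',cv2.resize(p[140:260,180:360],None,fx=4.4,fy=4.4,interpolation=cv2.INTER_CUBIC))
E
```

```text
0.3504149073581689
{'leg': np.float64(91.9), 'collar': np.float64(72.8), 'padback': np.float64(84.8), 'stem': np.float64(12.0)}
{'leg': np.float64(91.8), 'collar': np.float64(73.5), 'padback': np.float64(84.8), 'stem': np.float64(11.3)}
{'leg': np.float64(91.7), 'collar': np.float64(73.6), 'padback': np.float64(84.7), 'stem': np.float64(11.2)}
[-1.3 -4.5  9.3] [ 0.0007287  -0.0006227   0.01679852] 32.3167
collar [70.8] padb [83.0]
leg {'c': array([520.4, 132.6]), 'mean': array([519.8, 132.3,  61.4]), 'size': array([ 10.3, 119.1]), 'rect': np.float32(15.0), 'pca': np.float64(14.87), 'n': 151}
jaw {'c': array([506.2, 175.9]), 'mean': array([506. , 175.6,  43.1]), 'size': array([24.8, 89.7]), 'rect': np.float32(14.9), 'pca': np.float64(14.86), 'n': 256}
blk {'c': array([517.2, 152.7]), 'mean': array([515.8, 152.3,  37.2]), 'size': array([26.1, 89.4]), 'rect': np.float32(14.7), 'pca': np.float64(14.61), 'n': 254}
[[-31.6, 92.0], [-0.5, 96.7], [31.4, 101.6]]
[[-32.4, 91.5], [-2.9, 116.7], [31.3, 129.3]]
[[-31.8, 131.0], [-0.5, 142.4], [32.0, 153.5]]
```

View pics/tcc.png

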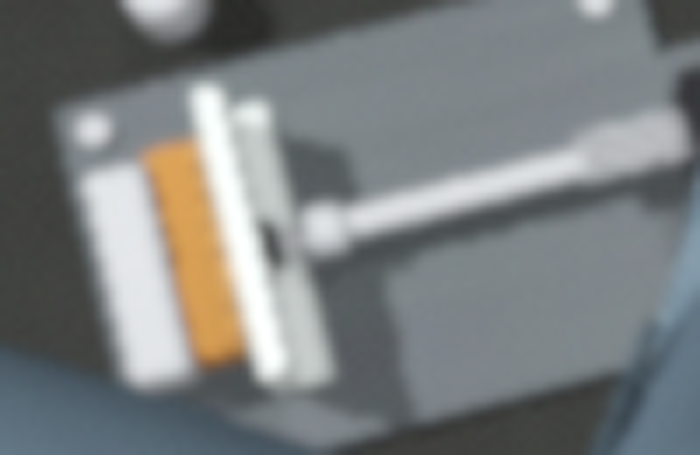

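View pics/scc.png

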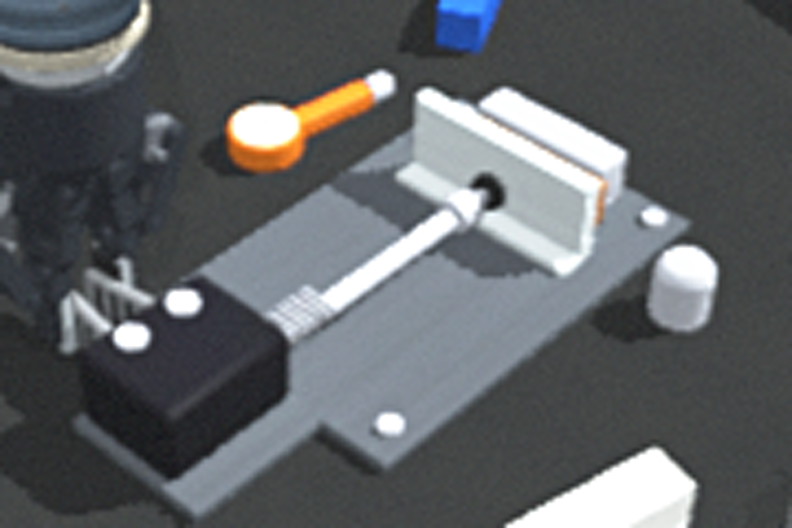

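View pics/wc.png

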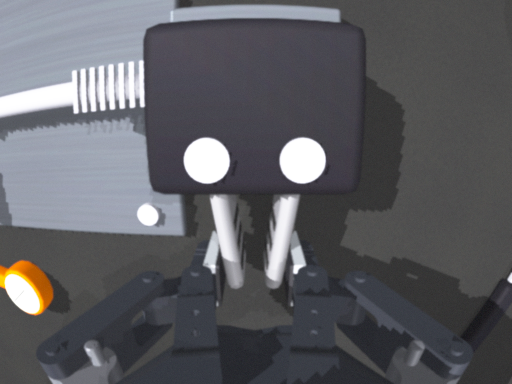

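The scene view shows the pad on the angle, everything upright and the bystanders in place. But the rod did not advance between .40 and .35, and by depth the stem is in only about 1.5 mm (collar 73.3, leg 91.8). The rod teeth at wrist px (73–145, 88) give a finer measure, so I'll pump once more in small steps and watch them.

```bash
cat >> h.py <<'E'
def knurl(f):
    p,d=snap('wrist',f); r=p[78:100,20:145].astype(np.float32).mean(2); return r
def sh(a,b):
    # horizontal shift of the rod pattern b vs a, px (template = teeth front + rod)
    T=a[2:-2,35:90]; best=cv2.matchTemplate(b,T,cv2.TM_CCOEFF_NORMED); _,v,_,l=cv2.minMaxLoc(best); y,x=l[1],l[0]
    R=best[y]; dx=0
    if 0<x<len(R)-1: dx=(R[x-1]-R[x+1])/(2*(R[x-1]-2*R[x]+R[x+1]))
    return round(float(x+dx-35),2),round(float(v),2)
E
python3 - <<'E'
from h import *
r0=knurl('k0')
manip.set_gripper(.82); r1=knurl('k1'); print('open',sh(r0,r1),manip.current_grip_width(),gap('td0'))
for o in (.66,.60,.56,.52): 
    manip.set_gripper(o,40); r=knurl('k%d'%(o*100)); print(o,sh(r0,r),gap('td%d'%(o*100)),manip.current_time())
    if sh(r0,r)[0]<-9: break
E
```

```text
open (0.89, 0.99) 0.8203077125477912 {'leg': np.float64(91.7), 'collar': np.float64(72.9), 'padback': np.float64(84.7), 'stem': np.float64(11.8)}
0.66 (-0.42, 0.94) {'leg': np.float64(91.9), 'collar': np.float64(73.0), 'padback': np.float64(84.9), 'stem': np.float64(11.9)} 33.425
0.6 (-1.2, 0.98) {'leg': np.float64(91.9), 'collar': np.float64(74.2), 'padback': np.float64(84.6), 'stem': np.float64(10.4)} 33.75
0.56 (-2.33, 0.96) {'leg': np.float64(91.7), 'collar': np.float64(74.4), 'padback': np.float64(84.6), 'stem': np.float64(10.2)} 34.0667
0.52 (-3.83, 0.98) {'leg': np.float64(91.6), 'collar': np.float64(74.2), 'padback': np.float64(85.0), 'stem': np.float64(10.8)} 34.3833
```

```bash
python3 - <<'E'
import cv2,numpy as np,glob
L=[cv2.resize(cv2.imread(f'pics/{n}.png')[60:120,0:200],None,fx=3.5,fy=2.4,interpolation=cv2.INTER_CUBIC) for n in ('k0','k1','k60','k52')if glob.glob(f'pics/{n}.png')]
cv2.imwrite('pics/kk.png',np.vstack(L))
E
```

```text
(no output)
```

View pics/kk.png

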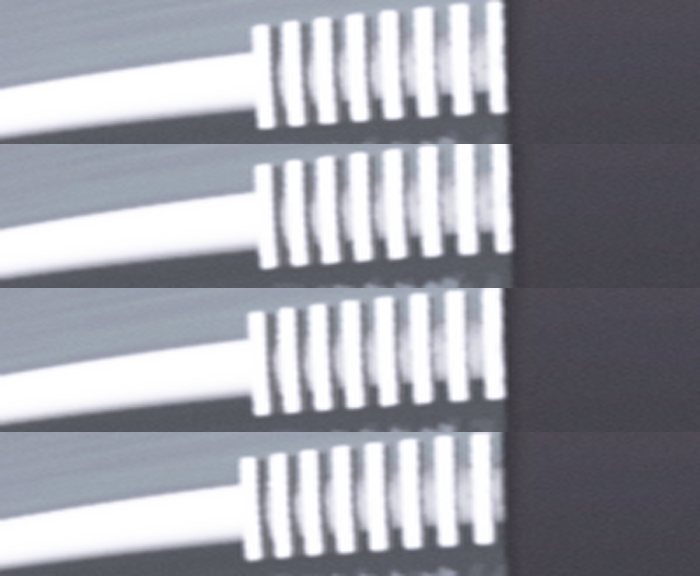

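```bash
cat >> h.py <<'E'
def rel(fa,fb):
    a=cv2.imread(f'pics/{fa}.png').astype(np.float32).mean(2);b=cv2.imread(f'pics/{fb}.png').astype(np.float32).mean(2)
    def s(roi,pad=14):
        y0,y1,x0,x1=roi;T=a[y0:y1,x0:x1];B=b[y0-4:y1+4,max(0,x0-pad):x1+pad];R=cv2.matchTemplate(B,T,cv2.TM_CCOEFF_NORMED);_,v,_,l=cv2.minMaxLoc(R);r=R[l[1]];x=l[0]
        return x+(r[x-1]-r[x+1])/(2*(r[x-1]-2*r[x]+r[x+1]))-min(pad,x0)
    rod=s((80,98,60,120)); hs=s((125,235,125,240)) # pivots+screw+housing edge
    return round(rod,2),round(hs,2),'adv_mm',round((hs-rod)*5/9.7,2)
E
python3 - <<'E'
from h import *
for n in ('k1','k66','k60','k56','k52'):
    import os
    if os.path.exists(f'pics/{n}.png'): print(n,rel('k0',n))
for o in (.48,.44,.40): 
    manip.set_gripper(o,40); n='m%d'%round(o*100); knurl(n); r=rel('k0',n); print(o,r,gap('te%d'%round(o*100)),manip.current_time())
    if r[-1]>4: break
E
ls pics
```

```text
k1 (np.float32(0.93), np.float32(1.87), 'adv_mm', np.float32(0.49))
k66 (np.float32(-0.41), np.float32(-0.52), 'adv_mm', np.float32(-0.06))
k60 (np.float32(-1.2), np.float32(-0.59), 'adv_mm', np.float32(0.31))
k56 (np.float32(-2.36), np.float32(-0.67), 'adv_mm', np.float32(0.87))
k52 (np.float32(-3.87), np.float32(-0.69), 'adv_mm', np.float32(1.64))
0.48 (np.float32(-4.1), np.float32(-0.73), 'adv_mm', np.float32(1.74)) {'leg': np.float64(91.9), 'collar': np.float64(74.4), 'padback': np.float64(84.7), 'stem': np.float64(10.3)} 34.7
0.44 (np.float32(-4.07), np.float32(-0.64), 'adv_mm', np.float32(1.77)) {'leg': np.float64(91.7), 'collar': np.float64(74.3), 'padback': np.float64(84.5), 'stem': np.float64(10.3)} 35.0167
0.4 (np.float32(-3.92), np.float32(-0.47), 'adv_mm', np.float32(1.78)) {'leg': np.float64(91.6), 'collar': np.float64(74.2), 'padback': np.float64(84.7), 'stem': np.float64(10.4)} 35.3333
W0.npy
cal5.npy
crop1.png
crop1z.png
k0.png
k0_d.npy
k1.png
k1_d.npy
k52.png
k52_d.npy
k56.png
k56_d.npy
k60.png
k60_d.npy
k66.png
k66_d.npy
kk.png
m40.png
m40_d.npy
m44.png
m44_d.npy
m48.png
m48_d.npy
s2.png
s2_d.npy
sc.png
sc_d.npy
scc.png
scene0.png
scene0_d.npy
t3.png
t3_d.npy
t3c.png
t6.png
t6_d.npy
t6c.png
t7.png
t7_d.npy
t7a.png
t7a_d.npy
t8_0.png
t8_0_d.npy
t8_1.png
t8_1_d.npy
t8_2.png
t8_2_d.npy
t9.png
t9_d.npy
t9c.png
ta.png
ta_d.npy
tb40.png
tb40_d.npy
tb44.png
tb44_d.npy
tb50.png
tb50_d.npy
tbc.png
tc0.png
tc0_d.npy
tc1.png
tc1_d.npy
tc2.png
tc2_d.npy
tcc.png
td0.png
td0_d.npy
td52.png
td52_d.npy
td56.png
td56_d.npy
td60.png
td60_d.npy
td66.png
td66_d.npy
te40.png
te40_d.npy
te44.png
te44_d.npy
te48.png
te48_d.npy
top0.png
top0_d.npy
w1.png
w1_d.npy
w2.png
w2_d.npy
w3.png
w3_d.npy
w4.png
w4_d.npy
w5.png
w5_d.npy
w6.png
w6_d.npy
w7.png
w7_d.npy
wc.png
wc_d.npy
```

```bash
python3 - <<'E'
import cv2,numpy as np
L=[cv2.resize(cv2.imread(f'pics/{n}.png')[180:310,150:360],None,fx=1.9,fy=1.9,interpolation=cv2.INTER_CUBIC) for n in ('k1','k52','m40','w7')]
cv2.imwrite('pics/lv.png',np.vstack([np.hstack(L[:2]),np.hstack(L[2:])]))
p=cv2.imread('pics/te40.png');cv2.imwrite('pics/te40c.png',cv2.resize(p[170:235,180:280],None,fx=7,fy=7,interpolation=cv2.INTER_CUBIC))
E
```

```text
(no output)
```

View pics/lv.png

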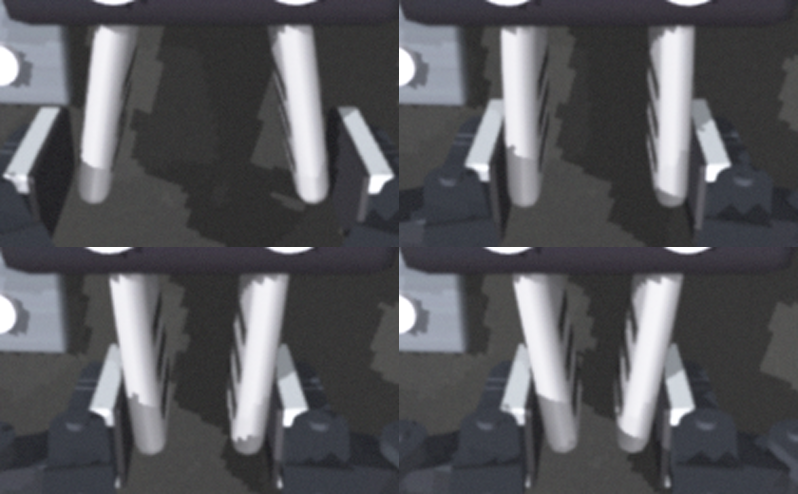

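View pics/te40c.png

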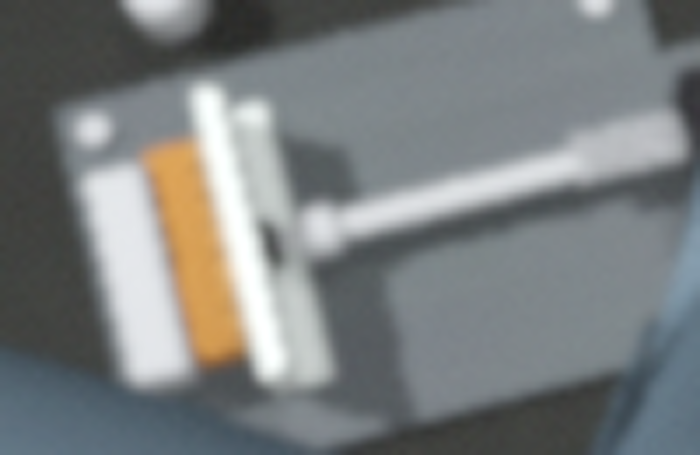

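Levers and fingers do follow (lever px in lv.png), but the rod stopped at about .50: small stops during the squeeze seem to let the pawl lose engagement. Estimated compression is about 2.5–3 mm, which is marginal. I'll do another short, continuous stroke with bounded advance.

```bash
cat >> h.py <<'E'
def comp(f,n=4):
    G=[gap(f'{f}{i}') for i in range(n)]; return {k:round(float(np.mean([g[k] for g in G if g[k] is not None])),2) for k in G[0]}
E
python3 - <<'E'
from h import *
print('now',comp('tf'),manip.current_time())
manip.set_gripper(.82); knurl('n0'); print('open',rel('k0','n0'),comp('tg'))
manip.set_gripper(.58,40); knurl('n1'); print('.58',rel('k0','n1'),comp('th'),manip.current_time(),np.round(manip.current_force(),1))
E
```

```text
now {'leg': 91.73, 'collar': 74.2, 'padback': 84.73, 'stem': 10.55} 35.5333
open (np.float32(-2.98), np.float32(1.88), 'adv_mm', np.float32(2.51)) {'leg': 91.83, 'collar': 74.33, 'padback': 84.65, 'stem': 10.35}
.58 (np.float32(-4.17), np.float32(-0.67), 'adv_mm', np.float32(1.8)) {'leg': 91.8, 'collar': 73.88, 'padback': 84.7, 'stem': 10.8} 36.8083 [-0.7 -5.2  4.8]
```

```bash
python3 - <<'E'
from h import *
for o in (.50,.44):
    manip.set_gripper(o,40); n='p%d'%round(o*100); knurl(n); r=rel('k0',n); print(o,r,comp('ti%d_'%round(o*100),3),manip.current_time(),np.round(manip.current_force(),1))
    if r[-1]>4: break
E
```

```text
0.5 (np.float32(-5.71), np.float32(-0.76), 'adv_mm', np.float32(2.55)) {'leg': 91.73, 'collar': 76.3, 'padback': 84.77, 'stem': 8.47} 37.25 [-1.1 -5.1  8.3]
0.44 (np.float32(-8.22), np.float32(-0.57), 'adv_mm', np.float32(3.94)) {'leg': 91.73, 'collar': 77.37, 'padback': 84.87, 'stem': 7.53} 37.7 [-0.2 -5.7  5.7]
```

The rod moved about 2.1 mm further. The collar is now 14.4 mm short of the angle and the visible stem is 7.5 of 12.7 mm, so compression is about 5 mm and the pad presses with about 5 N, mid-window. Final look before handing in.

```bash
python3 - <<'E'
from h import *
manip.dwell(.5); snap('scene','sf'); snap('wrist','wf'); print(comp('tz',3),manip.current_grip_width(),rel('p44','wf'))
W=np.mean([cloud('top',np.load(f'pics/tz{i}_d.npy')) for i in range(3)],0)
print('leg',fit(W,(180,235,175,235),.056,.07)); print('blk',fit(W,(180,235,175,235),.033,.0388))
a=cv2.imread('pics/sf.png')[140:260,180:360]; b=cv2.imread('pics/wf.png')[170:310,130:370]
cv2.imwrite('pics/fin.png',np.hstack([cv2.resize(a,(500,333)),cv2.resize(b,(300,175)) if 0 else cv2.resize(b,(300,333))]))
print(manip.current_ee_pos()-c2w(-85,-130,0),manip.current_time())
E
```

```text
{'leg': 91.87, 'collar': 77.4, 'padback': 84.63, 'stem': 7.23} 0.44289321510662233 (np.float32(-0.11), np.float32(-0.0), 'adv_mm', np.float32(0.05))
leg {'c': array([520.3, 132.5]), 'mean': array([520.1, 132.4,  61.5]), 'size': array([ 10. , 119.6]), 'rect': np.float32(15.0), 'pca': np.float64(14.83), 'n': 153}
blk {'c': array([517.3, 152.9]), 'mean': array([518.1, 152.9,  37.3]), 'size': array([26.7, 89.5]), 'rect': np.float32(14.5), 'pca': np.float64(16.18), 'n': 245}
[ 0.00066389 -0.0005934   0.01644632] 38.45
```

View pics/fin.png

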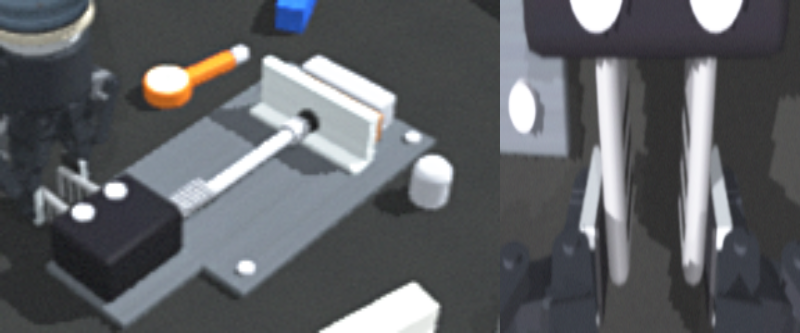

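The pad presses on the upright angle, which lies flush on the cork. The fingers are astride the levers, which are squeezed inward, and nothing else has moved. Handing in.

```bash
python3 -c "
from bench import manip
print(manip.sign_off())"
```

```text
the job is handed in; nothing more can be done
None
```

I handed the job in at 38.5 s of the 72 s allowed. The straightedge stands upright and flush on the cork, the pad is pressing it gently, and the gripper is still holding the levers squeezed. The sign-off gave no verdict.

**Placing:** I set the straightedge down about 6 mm short of the cork and let go. I then pushed it home with the open fingers until they met about 9 N.

**Pumping:** Five full squeezes brought the pad to about 3 mm from the straightedge. I used three partial squeezes after that to build up the pressure.

**Last checks, from the cameras:**
- **Straightedge:** its yaw was 15.0° against 14.5–16° measured for the block, and its centre was within a few millimetres of the block's. The top of the leg measured 10 mm wide, as it should when upright.
- **Pad:** the stem is pushed in about 5 mm of its 12 mm travel. That is roughly 5 N from the stated spring rate, since the force itself was not measured.
- **Levers:** the gripper opening was 0.44, with the fingers on both levers and centred to about 1 mm.
- **Bystanders:** the gauge and bar end look unmoved in the last picture. I did not re-measure any of the bystanders.

**What disagreed:**
- During the sixth squeeze the straightedge slid about 1.3 mm towards the jaw, so the 9 N push had not fully seated the work.
- In the sixth and seventh squeezes the rod stopped before the levers did. I think the pawl lost its tooth when I paused part-way, but I did not confirm that.

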